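# Bring the bench microscope out over a lens cell

### The arm

A 7-joint arm with a two-finger parallel gripper is mounted at the origin on the work surface. World frame = base frame: x ahead of the robot, y to its left, z up, the work surface at z = 0. Lengths are in m, angles in rad, forces in N, time in s.
With the tool pointing down it reaches from about 0.4 to 0.9 m from the base axis. Payload 5.5 kg.
Tool frame: the origin (TCP) lies between the finger pads; the fingertips stand robot.tcp_to_tips ahead of it and the grasp point (between the pads) lies 8 mm behind it (robot.tcp_to_tips is the distance from the TCP to the fingertips, in m); z points along the fingers, y is the line along which they close (so a half turn about z gives the same grasp; the last joint's range is limited). The gripper opens to 85 mm and grips with 20 to 120 N. Pads are 22 mm wide; open, the fingers measure 114 mm over their backs; the gripper's body (76 mm by 85 mm) begins 54 mm behind the grasp point. The pads swing forward as they close: fully open they stand 13 mm farther back than shut.
Start: joints at [1.528, 0.501, -0.427, 1.55, 0.221, 1.138, -0.21], TCP at [0.196, -0.62, 0.242] pointing down, gripper open.
Joint ranges: [-2.88, 2.88], [-0.31, 2.03], [-1.54, 1.56], [0.2, 2.42], [-1.41, 4.55], [0.19, 2.02], [-2.57, 2.57]. Speed limits (rad/s): [2.57, 2.57, 3.14, 3.14, 3.14, 3.14, 3.14].

### API

Orientations are given as a unit quaternion [w, x, y, z].
In Python, from bench import robot gives the robot as it stands.
- The arm moves only by the tool drive_tool, never from a script. Its argument "plan" is one flat list of numbers, 5 for each row, row after row: the shift along the tool's x, y, z normalised to -1 to 1, where 1 is 50 mm, then the turn about the tool's z normalised to -1 to 1, where 1 is 8 degrees, then the opening, from 0 (shut) to 1 (fully open). In form: [dx, dy, dz, turn, jaw, dx, dy, dz, turn, jaw, ...]. A call has 1 to 5 rows; each row shifts and turns the commanded pose from where the row before left it, along the tool's axes as they then stand; what a row does not reach is not made up. A row lasts 1/10 s, in which the tool goes at most 50 mm and 8.59 degrees, less where a joint would pass 70% of its speed; a pose out of reach is approached as far as the arm can. A call with a number of a shift or a turn outside -1 to 1 is refused whole. A call with a gripper value outside its range is refused whole. The fingers move at their own pace and stop on an object; "force" is the grip in N (left out, the last holds). Time passes only in rows, so rows that do not move let the fingers close. It gives the time, the measured TCP pose, the force, the opening and the grip force at its end, in the units of the state.
- robot.get_state(): the state, without advancing time (a new reading comes with each control period).
- robot.camera(name): name is "scene" or "top" or "wrist"; returns the picture (480x640x3 uint8, blue, green, red); there is no depth.
- robot.camera_model(name): a dict with "vfov" (degrees; the focal length in pixels is half the picture's height over the tangent of half this angle, whatever the lens; pixels are square), "cx", "cy" (the principal point, pixels), "rvec" (rotation vector, rad) and "tvec" (3), from world to camera coordinates, as OpenCV has them. Camera axes: x right, y down, z forward; pixel columns grow to the right and rows downward; lengths in m; the calibration is good to about 2 mm. A picture is of the moment at which its call begins: read the wrist's pose just before it. camera_model takes no time and is no camera call; for the wrist camera it gives the pose at the moment of the call.
- robot.sign_off(): hands the job in; it is judged then, once.
The state is a dict: "time_s": time; "qpos": joint angles; "joint_velocities": joint speeds; "tau": joint torques, N m; "position": TCP position; "ee_rot": TCP orientation; "force": force on the tool from outside, world axes, zero at the start; "ft_torque": the same for the moment, N m; "opening": finger opening in m; "finger_force": force on a finger pad.
Only numpy, scipy, OpenCV 4.12 (cv2) and the standard library are available. Lean on these libraries where they do the work, as an engineer would, in place of code of your own. Each camera call takes 0.05 s, during which the arm holds its last target. There are 200 camera calls.

### The job

Set the lens cell down gently on the stage plate of the microscope stand, flat and centred between its four stop pins, and let go of it. Then squeeze the lock button on the boom's grip, draw the boom out to its 100 mm line, and keep hold of it there with the button still squeezed so I can tighten the clamp: finish while holding it. Leave the other things on the mat alone.

Things in the scene. Friction and masses are not known exactly. Their poses are not given: they have to be found in the camera images.
- lens_cell: the sample: a dark metal lens cell, an upright round cylinder 44 mm in diameter and 24 mm tall, with a brass ring and glass on top and fine ribs round its side, about 70 g, loose on the blue mat. Origin at the centre of its underside, z up; its yaw does not matter.
- stand: the fixed, heavy microscope stand: grey foot plate, post, sleeve, boom, stage. Origin under the stage plate's centre, on the mat. +y runs from the stage to the post (265 mm away), so the boom runs out along -y; z up. The boom's axis runs along y at x = 0, z = 165 mm. The foot plate is 180 mm wide in x, from y = -70 to 350 mm, 10 mm thick.
- stage_center (a point): centre of the upper face of the stage plate (aluminium, 92 mm square, 24 mm above the stand's origin, engraved cross), where the middle of the cell's underside belongs. Four steel stop pins, 8 mm in diameter and 8 mm tall with bevelled tops, stand round it at 20.5 mm to each side in the stand's x and y: the cell has 3 mm of play all round.
- boom_grip (a point): middle of the boom's grip block: black, 24 mm wide in the stand's x, 36 mm long in y, 26 mm tall, between bar and microscope, free from above and from both sides. It moves with the boom: parked it is 140 mm in +y from the stage's centre. The steel lock button stands 6 mm out of its +x side: 30 mm over the button, 24 mm squeezed, when the pad meets the block.
- microscope_tip (a point): lens end, the lowest point, of the upright black microscope barrel (32 mm in diameter, 90 mm long) held in a 44 mm ring on the boom's end, centred 40 mm from the grip's middle in the stand's -y. This point is 66 mm below the grip's middle; the top is 24 mm (its cable boss 32 mm) above it. At the 100 mm line it is right over the stage's centre.
- boom (a joint): how far the boom is drawn out of its sleeve, m: 0 parked, 0.135 at the end stop, growing along the stand's -y. Scale on the bar's top, read at the sleeve's mouth: lines every 10 mm, the 50 and 100 mm lines longer, right across the bar (100 is the second long line). Parked, a pin locks it (1.5 mm of play). Released, it slides with about 1.5 N of friction and stays where left.
- sleeve_mouth (a point): centre of the mouth of the fixed sleeve (32 mm square collar), where the scale is read: the bar, 16 mm square, comes out of it along the stand's -y. Parked, it is 12 mm from the grip block.
- lock_button (a joint): how far the lock button is pushed in, m: 0 out, 0.006 fully in, flush with the grip block. It moves along the stand's -x against a spring (2 N at first, 6 N fully in). From 0.005 on the pin is clear of its hole and the boom slides. The only hole is at the parked place. Let go, the button springs out again.
- button_face (a point): centre of the outer face of the lock button, a steel thumb plate 18 mm long in y and 16 mm tall, in the middle of the grip block's +x side, facing the stand's +x.
- blower: bystander: black rubber air blower standing upright, 60 mm in diameter, 135 mm tall. Origin at the centre of its underside.
- dropper_bottle: bystander: small amber glass dropper bottle, 34 mm in diameter, 96 mm tall. Origin at the centre of its underside.
- film_camera: bystander: film camera, black and aluminium, 138 mm wide, 92 mm tall. Origin at the centre of its underside, lens towards its -x.
Things that resemble listed ones, but are neither listed nor needed, are in the scene too. Several things have the shape of the lens_cell; the one meant has the colours described above.

How it is judged:
By the outcome, as a careful person would: the job done as asked, in the order asked, and still so for the second after the job is handed in, while the arm keeps its last pose, push and grip.
It also fails if it takes over 64 s, if anything falls off the work surface, if the arm or the gripper's body presses on something with over 40 N, if the wrist force passes 120 N, or if a joint passes its speed limit or range.

## Working session

There is one attempt and no reset: what is moved stays moved. The work goes in short steps, Python scripts to look and compute and a tool call to move; the robot and the scene stay as the last step left them, time stands still between calls to the robot, and variables do not carry over. Pictures are saved under pics/ and viewed, at most 10 in all, crops included, and the job is handed in when it is done.

Besides the shell and the picture viewer there is one more tool, called as name(argument=value, ...) on one line, values as JSON. drive_tool: Moves the arm, as the interface text tells. Its arguments: {"type":"object","properties":{"plan":{"type":"array"},"force":{"type":"number"}},"required":["plan"]}

```bash
ls; mkdir -p pics
python3 - <<'E'
from bench import robot
import cv2
s=robot.get_state();print(s); print(robot.tcp_to_tips)
for n in ("scene","top"):
    cv2.imwrite(f"pics/{n}0.png",robot.camera(n)); print(n,robot.camera_model(n))
E
```

```text
pics
{'time_s': 0.0, 'qpos': array([ 1.52819985,  0.50185199, -0.4267912 ,  1.55146923,  0.22082009,
        1.13829918, -0.21030395]), 'joint_velocities': array([-0.00174937,  0.00048116,  0.00163408,  0.00176632, -0.00236028,
       -0.00040141,  0.00148457]), 'tau': array([ 1.38781921e-03, -5.69519126e+01, -5.81564471e+00, -2.80933052e+01,
        1.06096332e-02,  1.20701423e-02,  5.21977938e-06]), 'position': array([ 0.19543068, -0.61920974,  0.24124873]), 'ee_rot': array([-9.74770369e-04,  9.88328530e-01,  1.52334341e-01, -1.26288137e-04]), 'force': array([-0.1413394 ,  0.08916894,  0.18708275]), 'ft_torque': array([0.03499301, 0.00288147, 0.01733882]), 'finger_force': 0.0, 'opening': 0.08571896300634217}
0.011
scene {'vfov': 42.90053892974103, 'cx': 324.6854687390048, 'cy': 241.20470760981826, 'rvec': array([ 1.4619675 ,  2.14548958, -0.86787391]), 'tvec': array([ 0.33247175, -0.30296254,  1.46306485])}
top {'vfov': 48.93288891968198, 'cx': 315.003140651075, 'cy': 244.03476192997428, 'rvec': array([ 2.13331532, -2.18326563,  0.12037952]), 'tvec': array([-0.09742338,  0.6031997 ,  1.12596699])}
```

View pics/scene0.png

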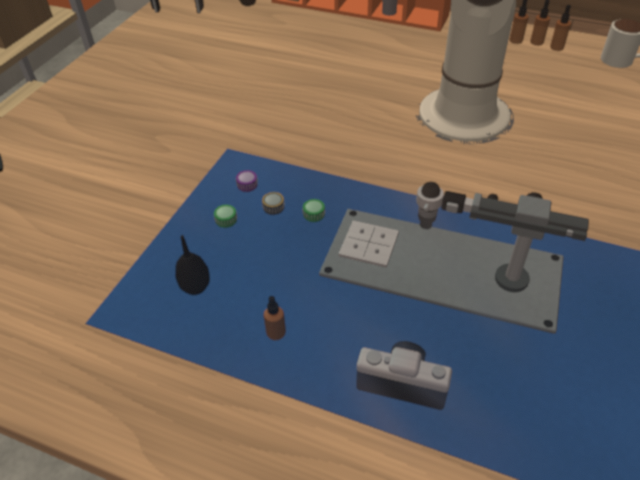

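View pics/top0.png

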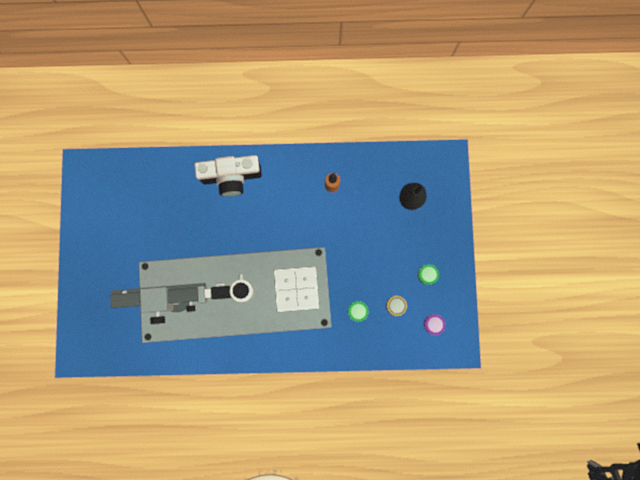

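The target lens cell (dark body, brass ring) is at about (397,306) in the top view and (273,202) in the scene view. The lookalikes are green and purple. The stage plate is at about (297,289) in the top view, with the boom pointing right (world −y), the grip at about (221,292) and the microscope at (241,290).

```bash
cat > h.py <<'E'
from bench import robot
import cv2, numpy as np
def K(m):
    f=240/np.tan(np.radians(m["vfov"]/2)); return np.array([[f,0,m["cx"]],[0,f,m["cy"]],[0,0,1]])
def rays(m,uv):
    R=cv2.Rodrigues(np.array(m["rvec"]))[0]; uv=np.atleast_2d(uv).astype(float)
    d=(np.c_[uv,np.ones(len(uv))]@np.linalg.inv(K(m)).T)@R
    return -R.T@np.array(m["tvec"]),d
def onz(m,uv,z):
    c,d=rays(m,uv); return c+d*((z-c[2])/d[:,2])[:,None]
def proj(m,P):
    return cv2.projectPoints(np.atleast_2d(P).astype(float),np.array(m["rvec"]),np.array(m["tvec"]),K(m),None)[0][:,0]
def blob(mask,near,r=60):
    n,l,s,c=cv2.connectedComponentsWithStats(mask.astype(np.uint8))
    k=[i for i in range(1,n) if s[i,4]>30 and np.hypot(*(c[i]-near))<r]
    i=max(k,key=lambda i:s[i,4])
    return max(cv2.findContours((l==i).astype(np.uint8),cv2.RETR_EXTERNAL,cv2.CHAIN_APPROX_NONE)[0],key=len)[:,0].astype(np.float32),s[i],c[i]
E
python3 - <<'E'
from h import *
im=cv2.imread("pics/top0.png"); m=robot.camera_model("top")
hsv=cv2.cvtColor(im,cv2.COLOR_BGR2HSV); H,S,V=cv2.split(hsv)
# cell: non-blue
notblue=~((H>95)&(H<125)&(S>120))
c,s,ce=blob(notblue,(397,306),15); (u,r)=cv2.minEnclosingCircle(c); print("cell px",u,r,s[4])
w=onz(m,u,0.022)[0]; print("cell",w, "radius m",np.linalg.norm(onz(m,(u[0]+r,u[1]),.024)[0]-onz(m,u,.024)[0]))
# stage
c,s,ce=blob((V>205)&(S<40),(297,289),15)
p=onz(m,c,0.024)[:,:2].astype(np.float32); st=cv2.minAreaRect(p); print("stage",st)
# foot
c,s,ce=blob(notblue,(235,295),40); print(s)
p=onz(m,c,0.010)[:,:2].astype(np.float32); print("foot", cv2.minAreaRect(p))
# second view
im2=cv2.imread("pics/scene0.png"); m2=robot.camera_model("scene")
h2=cv2.cvtColor(im2,cv2.COLOR_BGR2HSV); H,S,V=cv2.split(h2)
c,s,ce=blob((V>150)&(S<50),(368,243),15); p=onz(m2,c,0.024)[:,:2].astype(np.float32); print("stage2",cv2.minAreaRect(p))
c,s,ce=blob(~((H>95)&(H<125)&(S>120)),(273,202),15); print("cell2",s,ce,"expected bbox from top:",proj(m2,[[w[0]+.022*np.cos(a),w[1]+.022*np.sin(a),z] for z in (0,.024) for a in np.arange(0,6.3,.3)]).min(0),proj(m2,[[w[0]+.022*np.cos(a),w[1]+.022*np.sin(a),z] for z in (0,.024) for a in np.arange(0,6.3,.3)]).max(0))
a=np.vstack([cv2.resize(im[235:345,185:345],(640,440),interpolation=2)]);cv2.imwrite("pics/crop1.png",a)
E
```

```text
cell px (396.2926940917969, 305.493896484375) 10.869624137878418 372
cell [ 0.46241285 -0.28647177  0.022     ] radius m 0.023772621661392906
stage ((0.5035156011581421, -0.06764229387044907), (0.09091462194919586, 0.09237034618854523), 3.3117265701293945)
[  110   247   222    96 16008]
foot ((0.49431779980659485, 0.10461506247520447), (0.18184173107147217, 0.487275093793869), 3.2646186351776123)
stage2 ((0.4981802701950073, -0.09260030090808868), (0.08338693529367447, 0.04048338904976845), 3.589550018310547)
cell2 [261 191  25  24 505] [272.84356436 202.3029703 ] expected bbox from top: [261.18821082 194.1445004 ] [283.76583639 217.64157067]
```

View pics/crop1.png

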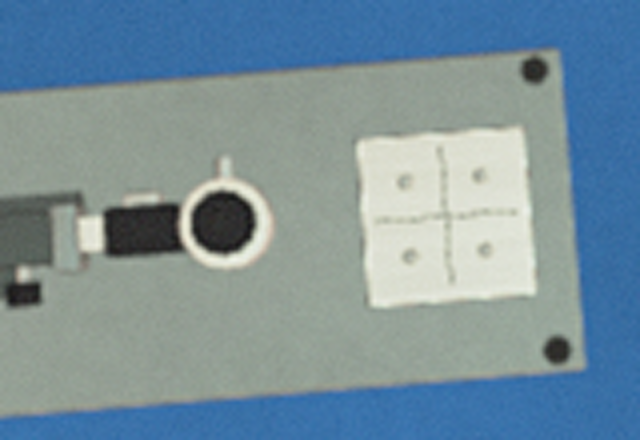

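Stage found at (0.5035, −0.0676) with a yaw of 3.3°, and its measured size of 91×92 mm matches the 92 mm given. The cell is near (0.462, −0.287). Now I move above the cell and turn the tool's y axis onto the stand's x.

drive_tool(plan=[0.47,-0.315,0,0,1,0.47,-0.315,0,0,1,0.47,-0.315,0,0,1,0.47,-0.315,0,0,1,0.47,-0.315,0,0,1], force=25)

```text
time_s: 0.6
position: [0.2844, -0.5081, 0.2419]
ee_rot: [-0.0, 0.988, 0.152, -0.0]
force: [1.0, -0.4, -0.2]
opening: 0.0856
finger_force: 0.0
```

drive_tool(plan=[0.47,-0.315,0,0,1,0.47,-0.315,0,0,1,0.47,-0.315,0,0,1,0.47,-0.315,0,0,1,0.47,-0.315,0,0,1])

```text
time_s: 1.1
position: [0.3727, -0.3977, 0.242]
ee_rot: [-0.0, 0.988, 0.152, -0.0]
force: [0.4, -0.3, 0.3]
opening: 0.0854
finger_force: 0.0
```

drive_tool(plan=[0.47,-0.315,0,0,1,0.47,-0.315,0,0,1,0.47,-0.315,0,0,1,0.47,-0.315,0,0,1,0.47,-0.315,0,0,1])

```text
time_s: 1.6
position: [0.461, -0.2874, 0.242]
ee_rot: [-0.0, 0.988, 0.152, -0.0]
force: [0.8, -0.8, -0.0]
opening: 0.0853
finger_force: 0.0
```

drive_tool(plan=[0,0,0,-0.95,1,0,0,0,-0.95,1,0,0,0,-0.95,1,0,0,0,-0.95,1,0,0,0,-0.95,1])

```text
time_s: 2.1
position: [0.4604, -0.2882, 0.2419]
ee_rot: [-0.0, 0.884, 0.468, -0.0]
force: [0.4, 0.0, 0.2]
opening: 0.0856
finger_force: 0.0
```

drive_tool(plan=[0,0,0,-0.95,1,0,0,0,-0.95,1,0,0,0,-0.95,1,0,0,0,-0.95,1,0,0,0,-0.95,1])

```text
time_s: 2.6
position: [0.4604, -0.2883, 0.2419]
ee_rot: [-0.0, 0.683, 0.73, -0.0]
force: [-0.2, 0.6, 0.2]
opening: 0.0854
finger_force: 0.0
```

Run:
```python
from h import *
m=robot.camera_model("wrist"); im=robot.camera("wrist"); cv2.imwrite("pics/wrist1.png",im)
q=robot.get_state()["ee_rot"]; print("heading",2*np.degrees(np.arctan2(q[2],q[1])))
print(m["vfov"]); print(proj(m,[[.4624,-.2865,.024],[.5035,-.0676,.024]]))
```

```text
heading 94.19255475877091
58.69095424807672
[[ 335.43990848  205.4545519 ]
 [ 416.85245575 -103.56157163]]
```

View pics/wrist1.png

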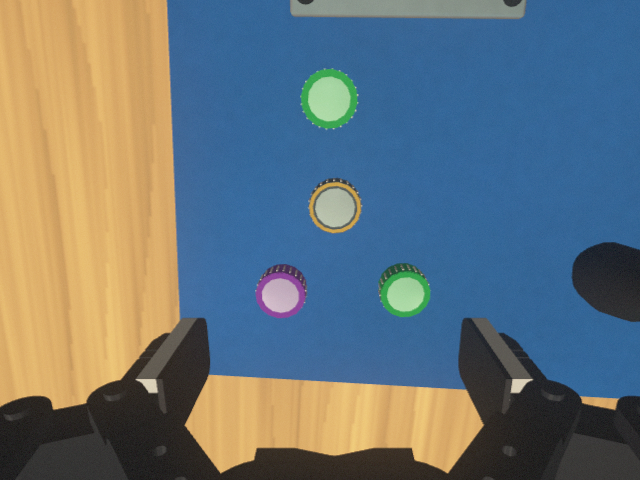

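The wrist view shows the brass cell at about (335,207), within 2 px of where I predicted it. The finger corridors on its left and right are clear.

```bash
cat >> h.py <<'E'
def to_tool(d):
    w,x,y,z=robot.get_state()["ee_rot"]
    from scipy.spatial.transform import Rotation as Q
    return Q.from_quat([x,y,z,w]).inv().apply(d)
E
python3 - <<'E'
from h import *
im=cv2.imread("pics/wrist1.png"); m=robot.camera_model("wrist")
H,S,V=cv2.split(cv2.cvtColor(im,cv2.COLOR_BGR2HSV))
c,s,ce=blob((H<30)&(S>90)&(V>110),(335,207),10); e=cv2.fitEllipse(cv2.convexHull(c)); print(e)
w=onz(m,e[0],0.024)[0]; print(w, "ring d",np.linalg.norm(onz(m,(e[0][0]+e[1][0]/2,e[0][1]),.024)-onz(m,(e[0][0]-e[1][0]/2,e[0][1]),.024)))
st=robot.get_state(); d=w-st["position"]; d[2]=0; print(st["position"],to_tool(d))
E
```

```text
((334.6550598144531, 207.0091552734375), (50.463783264160156, 51.602874755859375), 99.26802825927734)
[ 0.4617743  -0.28784929  0.024     ] ring d 0.04202896405824554
[ 0.46033834 -0.28836382  0.24184253] [ 4.08171003e-04  1.46973279e-03 -7.86406197e-07]
```

drive_tool(plan=[0.01,0.03,0.7,0.11,1,0,0,0.8,0,1,0,0,0.8,0,1,0,0,0.8,0,1,0,0,0.6,0,1])

```text
time_s: 3.15
position: [0.4608, -0.2873, 0.0546]
ee_rot: [-0.001, 0.692, 0.722, -0.0]
force: [0.4, -0.3, 0.3]
opening: 0.0849
finger_force: 0.0
```

drive_tool(plan=[0,0,0.4,0,1,0,0,0.3,0,1,0,0,0.17,0,1,0,0,0,0,1,0,0,0,0,1])

```text
time_s: 3.65
position: [0.4628, -0.2881, 0.0146]
ee_rot: [0.001, 0.691, 0.723, 0.0]
force: [0.4, -0.7, -0.5]
opening: 0.0855
finger_force: 0.0
```

drive_tool(plan=[0,0,0,0,0.3,0,0,0,0,0.3,0,0,0,0,0.3,0,0,0,0,0.3,0,0,0,0,0.3], force=25)

```text
time_s: 4.15
position: [0.4625, -0.2882, 0.0147]
ee_rot: [0.001, 0.691, 0.723, -0.0]
force: [-1.3, 1.0, 6.1]
opening: 0.0431
finger_force: 25.0
```

drive_tool(plan=[0,0,0,0,0.3,0,0,0,0,0.3,0,0,0,0,0.3,0,0,0,0,0.3,0,0,0,0,0.3])

```text
time_s: 4.65
position: [0.4625, -0.2882, 0.0147]
ee_rot: [0.001, 0.691, 0.723, -0.0]
force: [-2.0, 0.5, 5.7]
opening: 0.0432
finger_force: 25.0
```

drive_tool(plan=[0,0,-0.2,0,0.3,0,0,-0.6,0,0.3,0,0,-0.8,0,0.3,0,0,-0.8,0,0.3,0,0,-0.8,0,0.3])

```text
time_s: 5.15
position: [0.462, -0.2875, 0.1758]
ee_rot: [-0.0, 0.69, 0.723, 0.0]
force: [0.5, -0.8, -0.5]
opening: 0.0431
finger_force: 25.8
```

drive_tool(plan=[0,0,-0.8,0,0.3,0,0,-0.5,0,0.3,0,0,0,0,0.3])

```text
time_s: 5.45
position: [0.4645, -0.2885, 0.2434]
ee_rot: [0.004, 0.691, 0.723, 0.0]
force: [0.9, -1.0, -0.8]
opening: 0.0431
finger_force: 25.8
```

Run:
```python
from h import *
m=robot.camera_model("wrist"); s=robot.get_state()
c,d=rays(m,[[320,240]]); print("cam in tool",to_tool(c-s["position"]),"dir",to_tool(d[0]), s["qpos"],s["opening"],s["force"])
im=robot.camera("wrist"); print(proj(m,[[.5035,-.0676,.024]]))
a=np.radians(3.3); R=np.array([[np.cos(a),-np.sin(a)],[np.sin(a),np.cos(a)]])
t=np.array([.5035,-.0676]); 
for y in (0,.07): 
  d=np.r_[t-R@[0,y]-s["position"][:2],0]; print(y,to_tool(d))
```

```text
cam in tool [ 0.07273058  0.00074884 -0.13165643] dir [-0.27786207 -0.03177852  0.96069958] [ 1.20029211  0.40180675 -0.86988413  1.80709919  0.34746411  1.08522325
  0.25279272] 0.04309661119830065 [ 0.85611669 -0.98928375 -0.80208282]
[[ 402.32376675 -108.03367427]]
0 [ 0.21891718  0.04912296 -0.00057739]
0.07 [ 0.14892222  0.04992949 -0.00034403]
```

The wrist camera sits 73 mm along tool +x, so near the stage it would come close to the microscope. I'll place the cell with the tool turned 90°, which puts the camera on the stand's +x side. Translate first, then turn.

drive_tool(plan=[0.35,0.08,0,0,0.3,0.55,0.123,0,0,0.3,0.55,0.123,0,0,0.3,0.55,0.123,0,0,0.3,0.55,0.123,0,0,0.3])

```text
time_s: 6.0
position: [0.4837, -0.1564, 0.2373]
ee_rot: [-0.002, 0.69, 0.724, -0.0]
force: [0.6, -0.2, -0.3]
opening: 0.0433
finger_force: 25.8
```

drive_tool(plan=[0.55,0.123,0,0,0.3,0.55,0.123,0,0,0.3,0.55,0.123,0,0,0.3,0.18,0.04,0,0,0.3,0,0,0,0.75,0.3])

```text
time_s: 6.5
position: [0.5002, -0.0638, 0.2377]
ee_rot: [-0.001, 0.726, 0.687, -0.0]
force: [0.3, -1.2, -1.6]
opening: 0.0425
finger_force: 25.8
```

drive_tool(plan=[0,0,0,0.95,0.3,0,0,0,0.95,0.3,0,0,0,0.95,0.3,0,0,0,0.95,0.3,0,0,0,0.95,0.3])

```text
time_s: 7.0
position: [0.4999, -0.0668, 0.2376]
ee_rot: [-0.001, 0.912, 0.409, -0.001]
force: [0.5, 0.1, -0.6]
opening: 0.0431
finger_force: 25.8
```

drive_tool(plan=[0,0,0,0.95,0.3,0,0,0,0.95,0.3,0,0,0,0.95,0.3,0,0,0,0.95,0.3,0,0,0,0.95,0.3])

```text
time_s: 7.5
position: [0.4999, -0.0668, 0.2376]
ee_rot: [-0.0, 0.996, 0.09, -0.001]
force: [-0.1, 0.9, -0.7]
opening: 0.0429
finger_force: 25.8
```

drive_tool(plan=[0,0,0,0.95,0.3,0,0,0,0,0.3,0,0,0,0,0.3])

```text
time_s: 7.8
position: [0.5004, -0.0667, 0.2381]
ee_rot: [-0.0, 1.0, 0.028, -0.001]
force: [-0.9, 0.5, -0.1]
opening: 0.0432
finger_force: 25.8
```

Run:
```python
from h import *
m=robot.camera_model("wrist"); s=robot.get_state(); im=robot.camera("wrist"); cv2.imwrite("pics/wrist2.png",im)
np.save("w2.npy",m,allow_pickle=True)
q=s["ee_rot"]; print("heading",2*np.degrees(np.arctan2(q[2],q[1])),s["position"],s["qpos"],s["finger_force"])
print(proj(m,[[.5035,-.0676,.024]]))
```

```text
heading 3.2516831998249294 [ 0.50041126 -0.06669218  0.23808041] [ 0.63524267  0.27324331 -0.64724357  1.9072908   0.19141065  1.02415913
 -1.60860867] 25.777262896299362
[[334.30296643 206.1876077 ]]
```

View pics/wrist2.png

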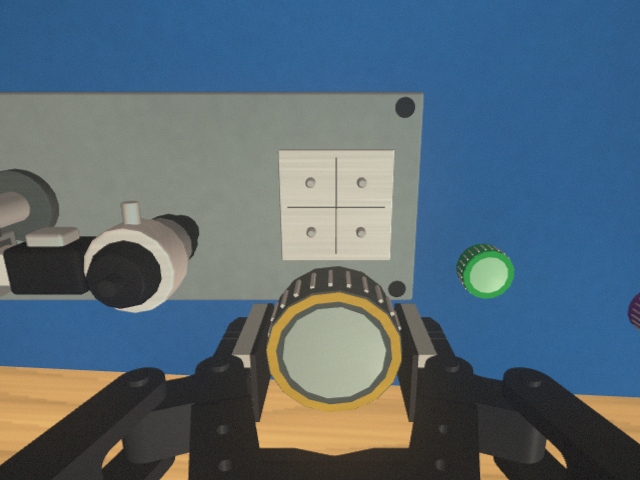

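The wrist view shows the stage cross at about (336,208), with pins at (310,183), (362,183), (311,232) and (361,232). The held cell's ring is centred near (335,351), and the microscope is at the left, clear of the stage.

Run:
```python
from h import *
im=cv2.imread("pics/wrist2.png"); m=np.load("w2.npy",allow_pickle=True).item(); s=robot.get_state()
H,S,V=cv2.split(cv2.cvtColor(im,cv2.COLOR_BGR2HSV))
c,sz,ce=blob((V>165)&(S<45),(336,205),60)
c=c[c[:,1]<272]; r=cv2.minAreaRect(onz(m,c,.024)[:,:2].astype(np.float32)); print("stage",r)
# pins: (tops at z .032)
pins=np.array([[310,183],[362,183],[311,232],[361,232]]); print("pin mean",onz(m,pins,.030).mean(0))
c,sz,ce=blob((H>10)&(H<32)&(S>110)&(V>100),(335,351),40); h=cv2.convexHull(c); e=cv2.fitEllipse(h); print(e)
for z in (.2473,):
    p=onz(m,h[:,0],z)[:,:2].astype(np.float32); (cc,rr)=cv2.minEnclosingCircle(p); ee=cv2.fitEllipse(p); print("cell",z,cc,rr,ee, "tcp",s["position"])
t=np.array(r[0]); print("shift tool cell->stage",to_tool(np.r_[t-np.array(ee[0]),0]),"tcp->stage",to_tool(np.r_[t-s["position"][:2],0]))
```

```text
stage ((0.5032864809036255, -0.06907428056001663), (0.09117972105741501, 0.09220567345619202), 3.261550188064575)
pin mean [ 0.50339385 -0.06897647  0.03      ]Traceback (most recent call last):
  File "<stdin>", line 8, in <module>
  File "h.py", line 16, in blob
    i=max(k,key=lambda i:s[i,4])
ValueError: max() iterable argument is empty
```

Run:
```python
from h import *
im=cv2.imread("pics/wrist2.png"); m=np.load("w2.npy",allow_pickle=True).item(); s=robot.get_state()
hsv=cv2.cvtColor(im,cv2.COLOR_BGR2HSV); H,S,V=cv2.split(hsv)
print(hsv[351,266:276].tolist(),hsv[404:410,335].tolist())
k=((H<32)&(S>130)&(V>100)).astype(np.uint8)
ys,xs=np.nonzero(k); d=np.hypot(xs-335,ys-351); sel=(d>55)&(d<75); pts=np.c_[xs,ys][sel]
h=cv2.convexHull(pts.astype(np.float32))
print(len(pts),h[:,0].min(0),h[:,0].max(0))
p=onz(m,h[:,0],.2473)[:,:2].astype(np.float32); ee=cv2.fitEllipse(p); print(ee,cv2.minEnclosingCircle(p))
t=np.array([.5033,-.0690]); print("cell->stage",to_tool(np.r_[t-np.array(ee[0]),0]),"tcp->stage",to_tool(np.r_[t-s["position"][:2],0]))
```

```text
[[20, 129, 111], [20, 160, 180], [21, 170, 193], [20, 166, 197], [20, 170, 193], [21, 169, 196], [21, 169, 195], [20, 167, 196], [20, 168, 196], [20, 158, 174]] [[20, 159, 191], [21, 165, 201], [21, 169, 199], [20, 167, 198], [20, 171, 195], [20, 169, 196]]
4445 [266. 292.] [401. 425.]
((0.49751126766204834, -0.06763534992933273), (0.04560477286577225, 0.04991789534687996), 98.28034973144531) ((0.49771568179130554, -0.06794200092554092), 0.024930164217948914)
cell->stage [ 5.70268852e-03  1.68848620e-03 -7.05920793e-06] tcp->stage [ 2.57725693e-03  2.42336313e-03 -3.69479194e-06]
```

Run:
```python
from h import *
im=cv2.imread("pics/wrist2.png"); m=np.load("w2.npy",allow_pickle=True).item(); s=robot.get_state()
H,S,V=cv2.split(cv2.cvtColor(im,cv2.COLOR_BGR2HSV))
k=((H<32)&(S>145)&(V>100)); ys,xs=np.nonzero(k); r=np.hypot((xs-334)/67,(ys-351)/60)
pts=np.c_[xs,ys][(r>.8)&(r<1.06)]; h=cv2.convexHull(pts.astype(np.float32))[:,0]
print(h.min(0),h.max(0)); t=np.array([.5033,-.0690])
for z in (.2453,.2473,.2493):
    p=onz(m,h,z)[:,:2].astype(np.float32); ee=cv2.fitEllipse(p); print(z,ee)
    print("cell->stage",to_tool(np.r_[t-np.array(ee[0]),0]))
```

```text
[266. 292.] [401. 411.]
0.2453 ((0.4993908703327179, -0.06739595532417297), (0.044139932841062546, 0.044301602989435196), 89.04602813720703)
cell->stage [ 3.81258816e-03  1.82164796e-03 -4.93000767e-06]
0.2473 ((0.5006016492843628, -0.06732779741287231), (0.04342978075146675, 0.04358885437250137), 89.04559326171875)
cell->stage [ 2.59989314e-03  1.82151070e-03 -3.53790359e-06]
0.2493 ((0.5018124580383301, -0.06725963950157166), (0.04271962493658066, 0.04287610203027725), 89.0481185913086)
cell->stage [ 1.38716836e-03  1.82137176e-03 -2.14576485e-06]
```

drive_tool(plan=[0.052,0.04,0.4,0,0.3,0,0,0.7,0,0.3,0,0,0.7,0,0.3,0,0,0.7,0,0.3,0,0,0.6,0,0.3])

```text
time_s: 8.35
position: [0.5031, -0.0687, 0.082]
ee_rot: [-0.0, 1.0, 0.028, -0.001]
force: [-0.1, -0.4, -0.5]
opening: 0.0428
finger_force: 25.8
```

drive_tool(plan=[0,0,0.4,0,0.3,0,0,0.2,0,0.3,0,0,0,0,0.3,0,0,0,0,0.3,0,0,0,0,0.3])

```text
time_s: 8.85
position: [0.5049, -0.0688, 0.055]
ee_rot: [0.0, 1.0, 0.027, 0.001]
force: [0.7, 0.2, -0.2]
opening: 0.0429
finger_force: 25.8
```

Run:
```python
from h import *
s=robot.get_state(); q=s["ee_rot"]; print(2*np.degrees(np.arctan2(q[2],q[1])),q,s["position"],s["force"],to_tool(np.r_[np.array([.5033,-.0690])-s["position"][:2],0]))
```

```text
3.059669244961309 [2.20794307e-04 9.99642878e-01 2.66974605e-02 1.14574440e-03] [ 0.50493162 -0.06876894  0.05502462] [ 0.65582485  0.19774611 -0.20048522] [-1.64162334e-03  1.43642056e-04 -3.66887887e-06]
```

drive_tool(plan=[-0.03,0,0.1,0,0.3,0,0,0.1,0,0.3,0,0,0.04,0,0.3,0,0,0,0,0.3,0,0,0,0,0.3])

```text
time_s: 9.35
position: [0.5023, -0.0687, 0.0418]
ee_rot: [-0.0, 1.0, 0.027, -0.0]
force: [-0.0, -0.1, -0.2]
opening: 0.043
finger_force: 25.8
```

drive_tool(plan=[0,0,0.02,0,0.3,0,0,0.02,0,0.3,0,0,0,0,0.3,0,0,0,0,0.3])

```text
time_s: 9.75
position: [0.5023, -0.0687, 0.0398]
ee_rot: [0.0, 1.0, 0.027, -0.0]
force: [-0.2, -1.3, -0.4]
opening: 0.043
finger_force: 25.8
```

drive_tool(plan=[0.018,0,0,0,0.3,0,0,0.015,0,0.3,0,0,0,0,0.3,0,0,0,0,0.3])

```text
time_s: 10.15
position: [0.5032, -0.0687, 0.039]
ee_rot: [0.0, 1.0, 0.027, -0.0]
force: [1.0, -1.1, -0.8]
opening: 0.0427
finger_force: 25.8
```

drive_tool(plan=[0,0,0.01,0,0.3,0,0,0,0,0.3,0,0,0,0,0.3])

```text
time_s: 10.45
position: [0.5033, -0.0687, 0.0387]
ee_rot: [0.0, 1.0, 0.027, 0.0]
force: [-0.0, -1.3, 2.6]
opening: 0.0428
finger_force: 26.0
```

drive_tool(plan=[0,0,0.01,0,0.3,0,0,0,0,0.3,0,0,0,0,0.3])

```text
time_s: 10.75
position: [0.5033, -0.0687, 0.0387]
ee_rot: [0.0, 1.0, 0.027, 0.0]
force: [-2.1, -0.0, 7.4]
opening: 0.0432
finger_force: 26.5
```

Contact is at the expected height, TCP z = 38.7 mm. I ease off the press and release.

drive_tool(plan=[0,0,-0.012,0,0.3,0,0,0,0,0.52,0,0,0,0,0.56,0,0,0,0,0.7,0,0,0,0,0.85])

```text
time_s: 11.25
position: [0.5032, -0.0687, 0.0386]
ee_rot: [-0.0, 1.0, 0.027, -0.0]
force: [1.0, -1.1, 0.8]
opening: 0.0717
finger_force: 0.0
```

drive_tool(plan=[0,0,0,0,0.85,0,0,0,0,0.85,0,0,0,0,0.85])

```text
time_s: 11.55
position: [0.5032, -0.0687, 0.0387]
ee_rot: [-0.0, 1.0, 0.027, 0.0]
force: [0.6, 0.1, -0.2]
opening: 0.0729
finger_force: 0.0
```

drive_tool(plan=[0,0,-0.1,0,0.85,0,0,-0.4,0,0.85,0,0,-0.8,0,0.85,0,0,-0.8,0,0.85,0,0,-0.8,0,0.85])

```text
time_s: 12.05
position: [0.5028, -0.0684, 0.1853]
ee_rot: [-0.0, 1.0, 0.027, -0.0]
force: [0.9, -0.5, -0.2]
opening: 0.0722
finger_force: 0.0
```

drive_tool(plan=[0,0,-0.8,0,0.85,0,0,-0.8,0,0.85,0,0,-0.3,0,0.85,0,0,0,0,0.85,0,0,0,0,0.85])

```text
time_s: 12.55
position: [0.5028, -0.0688, 0.2784]
ee_rot: [0.0, 1.0, 0.027, -0.0]
force: [-0.4, 0.4, 0.1]
opening: 0.0726
finger_force: 0.0
```

Run:
```python
from h import *
m=robot.camera_model("wrist"); s=robot.get_state(); im=robot.camera("wrist"); cv2.imwrite("pics/wrist3.png",im)
np.save("w3.npy",m,allow_pickle=True); print(s["position"],s["ee_rot"],s["force"])
```

```text
[ 0.50278391 -0.06875355  0.27844284] [ 2.40518655e-04  9.99648233e-01  2.65207178e-02 -5.68769063e-05] [-0.35607076  0.42291428  0.05415266]
```

View pics/wrist3.png

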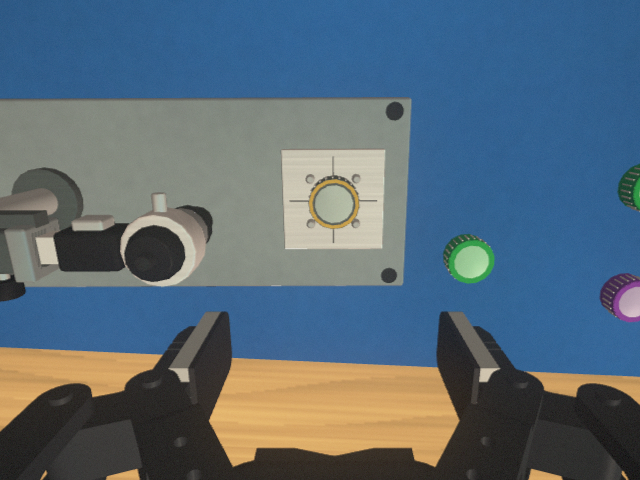

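The cell sits between the four pins, its ring centred at about (334,203) on the cross (333,200). The grip block is at about (90,250), and the button plate on its +x side is at (93,222).

Run:
```python
from h import *
im=cv2.imread("pics/wrist3.png"); m=np.load("w3.npy",allow_pickle=True).item()
H,S,V=cv2.split(cv2.cvtColor(im,cv2.COLOR_BGR2HSV))
a=np.radians(3.27); ex=np.array([np.cos(a),np.sin(a),0]); ey=np.array([-np.sin(a),np.cos(a),0])
c,sz,ce=blob((H>10)&(H<32)&(S>110)&(V>100),(334,203),20); e=cv2.fitEllipse(cv2.convexHull(c)); cw=onz(m,e[0],.048)[0]
o0=np.array([.5033,-.0690,0]); print("cell rel stage (stand axes)",(cw-o0)@ex,(cw-o0)@ey)
T=np.array([[x,y,.178] for x in(-.012,.012) for y in(.122,.158)]); print(proj(m,o0+T[:,:1]*ex+T[:,1:2]*ey+T[:,2:]*[0,0,1]).round(1))
bl=(V<45).astype(np.uint8)
for r in (235,245,255,265): print(r,[int(v) for v in V[r,40:140:4]])
for cc in (80,95,110): print(cc,[int(v) for v in V[205:280:3,cc]])
```

```text
cell rel stage (stand axes) 0.0018522671456746554 -0.0004185556486682941
[[122.1 271.8]
 [ 59.9 272. ]
 [115.9 231.7]
 [ 51.9 232. ]]
235 [117, 120, 121, 123, 39, 41, 43, 41, 40, 40, 37, 48, 44, 42, 40, 40, 42, 43, 44, 45, 43, 197, 204, 87, 41]
245 [207, 206, 204, 206, 39, 43, 43, 47, 41, 46, 43, 44, 46, 44, 48, 45, 45, 44, 50, 47, 123, 198, 45, 45, 47]
255 [205, 205, 207, 205, 149, 43, 45, 41, 45, 42, 45, 43, 39, 42, 42, 41, 42, 46, 46, 51, 44, 119, 45, 42, 48]
265 [109, 67, 88, 119, 117, 36, 39, 47, 43, 40, 45, 42, 44, 42, 45, 41, 40, 45, 44, 46, 47, 55, 38, 45, 49]
80 [74, 80, 76, 74, 101, 122, 173, 174, 174, 32, 37, 42, 46, 42, 40, 41, 40, 44, 44, 44, 45, 45, 81, 140, 139]
95 [139, 139, 140, 131, 108, 126, 173, 173, 173, 41, 40, 41, 43, 44, 46, 44, 44, 40, 44, 42, 43, 44, 83, 139, 139]
110 [139, 134, 140, 137, 115, 144, 146, 120, 36, 41, 43, 48, 45, 43, 46, 46, 43, 43, 46, 47, 44, 46, 100, 137, 135]
```

Run:
```python
from h import *
im=cv2.imread("pics/wrist3.png"); m=np.load("w3.npy",allow_pickle=True).item()
H,S,V=cv2.split(cv2.cvtColor(im,cv2.COLOR_BGR2HSV))
a=np.radians(3.27); ex=np.array([np.cos(a),np.sin(a),0]); ey=np.array([-np.sin(a),np.cos(a),0])
c,sz,ce=blob((V>165)&(S<45),(334,200),40); r=cv2.minAreaRect(onz(m,c,.024)[:,:2].astype(np.float32)); print(r)
c2,_,_=blob((H>10)&(H<32)&(S>110)&(V>100),(334,203),20); e=cv2.fitEllipse(cv2.convexHull(c2)); cw=onz(m,e[0],.048)[0]; print(e)
d=cw-np.r_[r[0],.048]; print("cell-stage",d@ex,d@ey)
# button plate & block's +x edge
bl=(V<60).astype(np.uint8)
e1=[np.nonzero(bl[224:280,cc])[0][0]+224 for cc in range(80,112,4)]; e2=[np.nonzero(bl[224:290,cc])[0][-1]+224 for cc in range(80,112,4)]
top=onz(m,[[95,np.mean(e1)-.5]],.178)[0]; bot=onz(m,[[95,np.mean(e2)+.5]],.178)[0]; print(e1,e2,"width",np.linalg.norm(top-bot))
o=np.r_[r[0],0]; print("grip mid x in stand",((top+bot)/2-o)@ex)
lf=[56.5+(.0)]; L=onz(m,[[55.5,250]],.178)[0]; R=onz(m,[[119.5,250]],.178)[0]; print("y edges",(L-o)@ey,(R-o)@ey)
g=o+.140*ey; s=robot.get_state(); 
print("grip world",g,"tool shift now",to_tool(np.r_[(g-s['position'])[:2],0]))
```

```text
((0.5030243396759033, -0.06913657486438751), (0.09081629663705826, 0.09257584810256958), 3.0418548583984375)
((333.589111328125, 203.4611053466797), (49.057884216308594, 49.47517776489258), 99.70172882080078)
cell-stage 0.0021352690514512256 -0.0002979271727997626
[np.int64(231), np.int64(231), np.int64(231), np.int64(231), np.int64(231), np.int64(231), np.int64(230), np.int64(228)] [np.int64(270), np.int64(270), np.int64(270), np.int64(270), np.int64(270), np.int64(270), np.int64(270), np.int64(270)] width 0.02450072979945276
grip mid x in stand 0.001238012653295141
y edges 0.1581130853495994 0.1216766190451094
grip world [0.49503856 0.07063548 0.        ] tool shift now [ 1.35612269e-04 -1.39573198e-01  2.03833354e-05]
```

The wrist view suggests the cell is about 2 mm off in the stand's x, near the limit of the play. I'll turn the tool back, which I need for the grip anyway, and re-measure with the camera looking along the other axis.

drive_tool(plan=[0,0,0,-0.94,0.85,0,0,0,-0.94,0.85,0,0,0,-0.94,0.85,0,0,0,-0.94,0.85,0,0,0,-0.94,0.85])

```text
time_s: 13.1
position: [0.5021, -0.0685, 0.2768]
ee_rot: [-0.001, 0.937, 0.35, -0.001]
force: [0.5, -0.8, 0.0]
opening: 0.0728
finger_force: 0.0
```

drive_tool(plan=[0,0,0,-0.94,0.85,0,0,0,-0.94,0.85,0,0,0,-0.94,0.85,0,0,0,-0.94,0.85,0,0,0,-0.94,0.85])

```text
time_s: 13.6
position: [0.5021, -0.0685, 0.2768]
ee_rot: [-0.002, 0.774, 0.633, -0.001]
force: [-0.3, 0.3, -0.4]
opening: 0.0727
finger_force: 0.0
```

drive_tool(plan=[0,0,0,-0.94,0.85,0,0,0,-0.94,0.85,0,0,0,0,0.85,0,0,0,0,0.85])

```text
time_s: 14.0
position: [0.5025, -0.0686, 0.2775]
ee_rot: [-0.001, 0.688, 0.726, -0.0]
force: [0.4, -0.4, 0.5]
opening: 0.0727
finger_force: 0.0
```

```bash
cat > chk.py <<'E'
from h import *
def chk(fn,mf):
    im=cv2.imread(fn); m=np.load(mf,allow_pickle=True).item()
    H,S,V=cv2.split(cv2.cvtColor(im,cv2.COLOR_BGR2HSV))
    a=np.radians(3.27); ex=np.array([np.cos(a),np.sin(a),0]); ey=np.array([-np.sin(a),np.cos(a),0])
    u0=proj(m,[[.5033,-.069,.024]])[0]
    c,sz,ce=blob((V>165)&(S<45),u0,40); r=cv2.minAreaRect(onz(m,c,.024)[:,:2].astype(np.float32)); print("stage",r)
    c2,_,_=blob((H>10)&(H<32)&(S>110)&(V>100),u0,25); e=cv2.fitEllipse(cv2.convexHull(c2)); 
    p=onz(m,cv2.convexHull(c2)[:,0],.048); print(u0,e,"ring d",np.ptp(p@ex),np.ptp(p@ey))
    d=onz(m,e[0],.048)[0]-np.r_[r[0],.048]; print("cell-stage",d@ex,d@ey)
    return im,m
if __name__=="__main__":
    import sys; n=sys.argv[1]; m=robot.camera_model("wrist"); s=robot.get_state(); cv2.imwrite(f"pics/{n}.png",robot.camera("wrist")); np.save(n+".npy",m,allow_pickle=True)
    print(s["position"],s["ee_rot"],s["qpos"]); chk(f"pics/{n}.png",n+".npy")
E
python3 chk.py wrist4; python3 -c "
from chk import *
chk('pics/wrist3.png','w3.npy')"
```

```text
[ 0.50248    -0.06862116  0.27748994] [-1.13900210e-03  6.87777968e-01  7.25920165e-01 -2.87577756e-04] [ 0.87490402  0.29390557 -0.93442243  1.85021296  0.25933841  1.12876251
 -0.09798463]
stage ((0.5032628774642944, -0.06942011415958405), (0.09217146039009094, 0.09060068428516388), 3.1242899894714355)
[334.17077806 200.17283161] ((336.4236145019531, 205.96737670898438), (48.66584777832031, 49.554176330566406), 94.12175750732422) ring d 0.042226708154766424 0.04198085314892332
cell-stage 0.0020121732296351524 -8.437481734318572e-05
stage ((0.5030243396759033, -0.06913657486438751), (0.09081629663705826, 0.09257584810256958), 3.0418548583984375)
[333.13425849 200.33651145] ((333.589111328125, 203.4611053466797), (49.057884216308594, 49.47517776489258), 99.70172882080078) ring d 0.042808488056681304 0.042238412435726735
cell-stage 0.0021352690514512256 -0.0002979271727997626
```

View pics/wrist4.png

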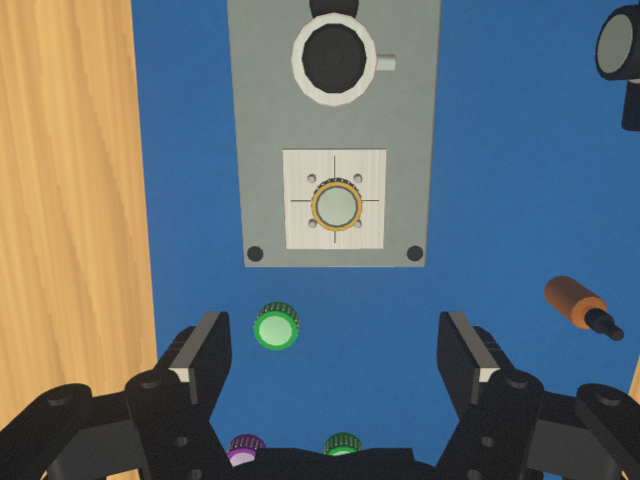

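Both camera directions agree that the cell sits 2.0 mm off in the stand's +x, still inside the pins. There is plenty of time, so I'll regrasp it along y and shift it back 2 mm.

drive_tool(plan=[0,0,0,0.94,0.85,0,0,0,0.94,0.85,0,0,0,0.94,0.85,0,0,0,0.94,0.85,0,0,0,0.94,0.85])

```text
time_s: 14.55
position: [0.503, -0.0686, 0.2784]
ee_rot: [-0.0, 0.886, 0.464, -0.0]
force: [0.2, -0.3, -0.3]
opening: 0.0725
finger_force: 0.0
```

drive_tool(plan=[0,0,0,0.94,0.85,0,0,0,0.94,0.85,0,0,0,0.94,0.85,0,0,0,0.94,0.85,0,0,0,0.94,0.85])

```text
time_s: 15.05
position: [0.503, -0.0686, 0.2784]
ee_rot: [-0.0, 0.988, 0.153, -0.0]
force: [-0.7, -0.1, -0.5]
opening: 0.0727
finger_force: 0.0
```

drive_tool(plan=[0,0,0,0.94,0.85,0,0,0,0.9,0.85,0,0,0,0,0.85,0,0,0.5,0,0.85,0,0,0.7,0,0.85])

```text
time_s: 15.55
position: [0.505, -0.0689, 0.2197]
ee_rot: [0.001, 1.0, 0.03, 0.002]
force: [-0.1, 0.6, -1.1]
opening: 0.0726
finger_force: 0.0
```

drive_tool(plan=[0,0,0.7,0,0.85,0,0,0.7,0,0.85,0,0,0.7,0,0.85,0,0,0.5,0,0.85,0,0,0.4,0,0.85])

```text
time_s: 16.05
position: [0.5022, -0.0685, 0.0667]
ee_rot: [-0.0, 1.0, 0.031, -0.001]
force: [0.1, -0.6, -0.3]
opening: 0.0728
finger_force: 0.0
```

drive_tool(plan=[0,0,0.2,0,0.85,0,0,0,0,0.85,0,0,0,0,0.85])

```text
time_s: 16.35
position: [0.5038, -0.0686, 0.0592]
ee_rot: [0.0, 1.0, 0.03, 0.0]
force: [0.3, 0.4, 0.2]
opening: 0.0727
finger_force: 0.0
```

Run:
```python
from h import *
s=robot.get_state(); q=s["ee_rot"]; print(2*np.degrees(np.arctan2(q[2],q[1])),q,s["position"],to_tool(np.r_[np.array([.5032,-.0693])-s["position"][:2],0]))
```

```text
3.4094991692402266 [1.31680142e-07 9.99557320e-01 2.97491011e-02 3.93141207e-04] [ 0.50375228 -0.06856478  0.0592423 ] [-5.95025001e-04  7.01078190e-04 -4.51062449e-07]
```

drive_tool(plan=[-0.01,0.01,0.15,0,0.85,0,0,0.15,0,0.85,0,0,0.08,0,0.85,0,0,0,0,0.85,0,0,0,0,0.85])

```text
time_s: 16.85
position: [0.5027, -0.0692, 0.0396]
ee_rot: [-0.0, 1.0, 0.029, -0.0]
force: [0.9, 0.3, 0.1]
opening: 0.0725
finger_force: 0.0
```

drive_tool(plan=[0,0,0,0,0.3,0,0,0,0,0.3,0,0,0,0,0.3,0,0,0,0,0.3,0,0,0,0,0.3], force=22)

```text
time_s: 17.35
position: [0.5029, -0.0692, 0.0401]
ee_rot: [0.0, 1.0, 0.029, 0.0]
force: [-1.5, -0.5, 6.5]
opening: 0.0436
finger_force: 22.4
```

drive_tool(plan=[0,0,-0.03,0,0.3,0,0,-0.03,0,0.3,0,0,0,0,0.3,0,0,0,0,0.3,0,0,0,0,0.3])

```text
time_s: 17.85
position: [0.5026, -0.0692, 0.0426]
ee_rot: [-0.0, 1.0, 0.029, -0.0]
force: [-0.0, 0.4, -1.2]
opening: 0.0426
finger_force: 22.5
```

drive_tool(plan=[-0.036,0,0,0,0.3,0,0,0.02,0,0.3,0,0,0.02,0,0.3,0,0,0,0,0.3,0,0,0,0,0.3])

```text
time_s: 18.35
position: [0.5009, -0.0693, 0.0406]
ee_rot: [-0.0, 1.0, 0.029, -0.0]
force: [-0.8, 0.3, 0.4]
opening: 0.0433
finger_force: 22.5
```

drive_tool(plan=[0,0,0.01,0,0.3,0,0,0,0,0.3,0,0,0,0,0.3])

```text
time_s: 18.65
position: [0.501, -0.0693, 0.0402]
ee_rot: [0.0, 1.0, 0.029, 0.0]
force: [-0.0, 0.6, -0.4]
opening: 0.043
finger_force: 22.5
```

drive_tool(plan=[0,0,0.01,0,0.3,0,0,0,0,0.3,0,0,0,0,0.3])

```text
time_s: 18.95
position: [0.501, -0.0693, 0.0401]
ee_rot: [0.0, 1.0, 0.029, 0.0]
force: [-1.5, -0.3, 5.5]
opening: 0.0429
finger_force: 23.0
```

drive_tool(plan=[0,0,0.006,0,0.3,0,0,0,0,0.3,0,0,0,0,0.3])

```text
time_s: 19.25
position: [0.501, -0.0693, 0.04]
ee_rot: [0.0, 1.0, 0.029, 0.0]
force: [-2.6, 0.7, 8.0]
opening: 0.0432
finger_force: 23.3
```

Seated. I ease off, open, rise and check.

drive_tool(plan=[0,0,-0.014,0,0.3,0,0,0,0,0.52,0,0,0,0,0.56,0,0,0,0,0.7,0,0,0,0,0.85])

```text
time_s: 19.75
position: [0.5009, -0.0693, 0.0399]
ee_rot: [-0.0, 1.0, 0.029, -0.0]
force: [0.7, 0.1, -1.2]
opening: 0.0722
finger_force: 0.0
```

drive_tool(plan=[0,0,0,0,0.85,0,0,0,0,0.85,0,0,-0.1,0,0.85,0,0,-0.4,0,0.85,0,0,-0.8,0,0.85])

```text
time_s: 20.25
position: [0.4986, -0.069, 0.1038]
ee_rot: [-0.001, 1.0, 0.029, -0.003]
force: [0.1, -0.5, 0.0]
opening: 0.0729
finger_force: 0.0
```

drive_tool(plan=[0,0,-0.8,0,0.85,0,0,-0.8,0,0.85,0,0,-0.8,0,0.85,0,0,-0.8,0,0.85,0,0,-0.3,0,0.85])

```text
time_s: 20.75
position: [0.5028, -0.0691, 0.2847]
ee_rot: [0.001, 1.0, 0.03, 0.003]
force: [0.6, 0.2, 0.4]
opening: 0.0725
finger_force: 0.0
```

drive_tool(plan=[0,0,0,-0.9,0.85,0,0,0,-0.94,0.85,0,0,0,-0.94,0.85,0,0,0,-0.94,0.85,0,0,0,-0.94,0.85])

```text
time_s: 21.25
position: [0.5007, -0.0692, 0.2804]
ee_rot: [0.0, 0.937, 0.35, -0.0]
force: [-0.1, -0.0, -0.1]
opening: 0.0725
finger_force: 0.0
```

drive_tool(plan=[0,0,0,-0.94,0.85,0,0,0,-0.94,0.85,0,0,0,-0.94,0.85,0,0,0,-0.94,0.85,0,0,0,-0.94,0.85])

```text
time_s: 21.75
position: [0.5007, -0.0692, 0.2803]
ee_rot: [0.0, 0.774, 0.633, -0.0]
force: [-0.0, -0.5, -0.7]
opening: 0.0726
finger_force: 0.0
```

drive_tool(plan=[0,0,0,-0.94,0.85,0,0,0,-0.94,0.85,0,0,0,0,0.85,0,0,0,0,0.85])

```text
time_s: 22.15
position: [0.5008, -0.0694, 0.2802]
ee_rot: [0.0, 0.688, 0.726, -0.0]
force: [-0.1, -0.9, 0.7]
opening: 0.0725
finger_force: 0.0
```

```bash
python3 chk.py wrist5
```

```text
[ 0.50078954 -0.06936812  0.28019683] [ 3.91787965e-05  6.87835518e-01  7.25866584e-01 -3.02970790e-05] [ 0.88775784  0.28766899 -0.94494546  1.85190558  0.25704576  1.1310645
 -0.09478235]
stage ((0.503286600112915, -0.06947697699069977), (0.09199519455432892, 0.09204645454883575), 3.2416536808013916)
[335.51527738 198.56064554] ((335.6719055175781, 204.81483459472656), (48.66228103637695, 49.3672981262207), 75.47019958496094) ring d 0.042449892328265015 0.04224944490355989
cell-stage 6.949254837356527e-05 -0.0005120979755585249
```

The cell is now centred within 0.5 mm. Next I move above the grip block.

drive_tool(plan=[0.4,0.01,0,0,0.85,0.6,0.01,0,0,0.85,0.7,0.01,0,0,0.85,0.7,0.01,0,0,0.85,0.4,0,0,0,0.85])

```text
time_s: 22.7
position: [0.4944, 0.0738, 0.2805]
ee_rot: [0.0, 0.686, 0.727, 0.0]
force: [0.1, 0.9, 0.4]
opening: 0.0727
finger_force: 0.0
```

drive_tool(plan=[0,0,0,0,0.85,0,0,0,0,0.85,0,0,0,0,0.85])

```text
time_s: 23.0
position: [0.4951, 0.0692, 0.2799]
ee_rot: [0.0, 0.687, 0.726, -0.0]
force: [0.2, 0.3, -0.3]
opening: 0.0724
finger_force: 0.0
```

Run:
```python
from h import *
m=robot.camera_model("wrist"); s=robot.get_state(); cv2.imwrite("pics/wrist6.png",robot.camera("wrist")); np.save("w6.npy",m,allow_pickle=True)
q=s["ee_rot"]; print(s["position"],2*np.degrees(np.arctan2(q[2],q[1])))
a=np.radians(3.25); ex=np.array([np.cos(a),np.sin(a),0]); ey=np.array([-np.sin(a),np.cos(a),0]); o=np.array([.5033,-.0694,0])
print(proj(m,[o+x*ex+y*ey+[0,0,.178] for x in(-.012,.012) for y in(.122,.158)]).round(1))
```

```text
[0.49506744 0.06922017 0.27992682] 93.13610260435351
[[312.5 276.2]
 [311.5 216. ]
 [353.6 276.1]
 [354.3 215.9]]
```

View pics/wrist6.png

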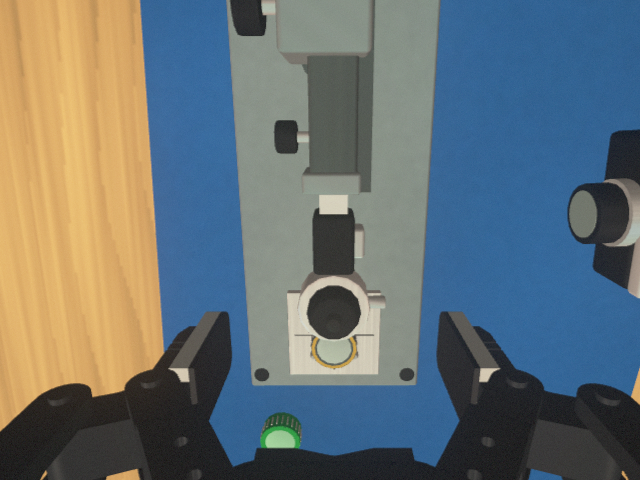

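The view shows the grip block at columns 313–355 and rows 209–274, the button plate on its right at (360,241), the sleeve mouth at row 192 and the bar at (334,203). The block is about 0.6 mm toward +x of where I predicted. I descend over it.

drive_tool(plan=[0.023,0.02,0.2,0,0.85,0,0,0.5,0,0.85,0,0,0.5,0,0.85,0,0,0.5,0,0.85,0,0,0.3,0,0.85])

```text
time_s: 23.55
position: [0.4947, 0.0708, 0.1776]
ee_rot: [-0.001, 0.687, 0.727, -0.001]
force: [-0.1, -0.0, 0.7]
opening: 0.0723
finger_force: 0.0
```

drive_tool(plan=[0,0,0.2,0,0.85,0,0,0.1,0,0.85,0,0,0,0,0.85,0,0,0,0,0.85,0,0,0,0,0.85])

```text
time_s: 24.05
position: [0.4966, 0.0719, 0.1659]
ee_rot: [0.001, 0.687, 0.727, 0.001]
force: [-0.2, 0.8, -0.1]
opening: 0.0725
finger_force: 0.0
```

Run:
```python
from h import *
s=robot.get_state(); q=s["ee_rot"]; print(2*np.degrees(np.arctan2(q[2],q[1])),s["position"],s["force"],to_tool(np.array([.4960,.0704,.157])-s["position"]))
```

```text
93.27542619013349 [0.49656321 0.07188165 0.16593741] [-0.23013884  0.8393592  -0.05788546] [-0.00144526 -0.0006625   0.00893656]
```

drive_tool(plan=[-0.029,-0.012,0.1,0,0.85,0,0,0.08,0,0.7,0,0,0,0,0.5,0,0,0,0,0.5,0,0,0,0,0.5], force=30)

```text
time_s: 24.55
position: [0.4954, 0.0704, 0.1561]
ee_rot: [-0.0, 0.687, 0.727, 0.0]
force: [0.2, 0.1, 0.6]
opening: 0.0425
finger_force: 0.0
```

drive_tool(plan=[0,0,0,0,0.4,0,0,0,0,0.35,0,0,0,0,0.3,0,0,0,0,0.25,0,0,0,0,0.15])

```text
time_s: 25.05
position: [0.4947, 0.0704, 0.1566]
ee_rot: [-0.0, 0.687, 0.727, -0.001]
force: [-4.0, -0.3, 9.0]
opening: 0.024
finger_force: 31.3
```

drive_tool(plan=[0,0,0,0,0.15,0,0,0,0,0.15,0,0,0,0,0.15,0,0,0,0,0.15,0,0,0,0,0.15])

```text
time_s: 25.55
position: [0.4947, 0.0703, 0.1566]
ee_rot: [-0.0, 0.687, 0.727, -0.001]
force: [-3.9, -0.4, 9.3]
opening: 0.0239
finger_force: 31.2
```

Run:
```python
from h import *
s=robot.get_state(); q=s["ee_rot"]; print(2*np.degrees(np.arctan2(q[2],q[1])),s["position"],s["force"],s["opening"],s["finger_force"],to_tool(np.array([.4960,.0704,.157])-s["position"]))
np.save("grip0.npy",s["position"])
```

```text
93.28327882919368 [0.49472044 0.07032708 0.1566197 ] [-3.91520903 -0.39081573  9.32181528] 0.02388930734348582 31.244656294584274 [-8.21838733e-07  1.28121705e-03 -3.81699447e-04]
```

The opening is 23.9 mm, so the button is fully in. I ease the residual load and draw the boom slowly along −y.

drive_tool(plan=[0,-0.012,-0.012,0,0.15,0,0,0,0,0.15,-0.04,0,0,0,0.15,-0.06,0,0,0,0.15,-0.1,0,0,0,0.15])

```text
time_s: 26.05
position: [0.4953, 0.0605, 0.1567]
ee_rot: [-0.0, 0.686, 0.727, 0.0]
force: [0.9, 1.8, -0.1]
opening: 0.024
finger_force: 30.7
```

drive_tool(plan=[-0.1,0,0,0,0.15,-0.1,0,0,0,0.15,-0.1,0,0,0,0.15,-0.1,0,0,0,0.15,-0.1,0,0,0,0.15])

```text
time_s: 26.55
position: [0.4967, 0.0348, 0.1567]
ee_rot: [0.0, 0.687, 0.727, -0.0]
force: [0.4, 1.2, -0.0]
opening: 0.0239
finger_force: 30.7
```

```bash
cat > d.py <<'E'
from h import *
s=robot.get_state(); d=s["position"]-np.load("grip0.npy"); a=np.radians(3.25)
q=s["ee_rot"]; print("out",-(d@[-np.sin(a),np.cos(a),0])*1e3,"lat",(d@[np.cos(a),np.sin(a),0])*1e3,"dz",d[2]*1e3,"head",2*np.degrees(np.arctan2(q[2],q[1])),s["force"],s["opening"],s["finger_force"],s["time_s"])
E
python3 d.py
```

```text
out 35.571887246292164 lat 0.008433113385936488 dz 0.044873876768158905 head 93.27638477977095 [ 0.40403045  1.15848441 -0.04377175] 0.02386763292620958 30.69416105747223 26.55
```

drive_tool(plan=[-0.12,0,0,0,0.15,-0.12,0,0,0,0.15,-0.12,0,0,0,0.15,-0.12,0,0,0,0.15,-0.12,0,0,0,0.15])

```text
time_s: 27.05
position: [0.4985, 0.0048, 0.1567]
ee_rot: [-0.0, 0.687, 0.727, -0.0]
force: [1.3, 2.1, 0.6]
opening: 0.0241
finger_force: 30.7
```

drive_tool(plan=[-0.12,0,0,0,0.15,-0.12,0,0,0,0.15,-0.12,0,0,0,0.15,-0.12,0,0,0,0.15,-0.1,0,0,0,0.15])

```text
time_s: 27.55
position: [0.5001, -0.0242, 0.1567]
ee_rot: [0.0, 0.687, 0.727, -0.0]
force: [0.3, 1.6, -0.6]
opening: 0.0235
finger_force: 30.8
```

drive_tool(plan=[0,0,0,0,0.15,0,0,0,0,0.15])

```text
time_s: 27.75
position: [0.5001, -0.0246, 0.1567]
ee_rot: [0.0, 0.687, 0.727, -0.0]
force: [0.8, -1.1, 0.7]
opening: 0.0237
finger_force: 30.8
```

```bash
python3 d.py
python3 - <<'E'
from h import *
m=robot.camera_model("wrist"); im=robot.camera("wrist"); np.save("w7.npy",m,allow_pickle=True); cv2.imwrite("pics/wrist7.png",im)
a=np.radians(3.25); ex=np.array([np.cos(a),np.sin(a),0]); ey=np.array([-np.sin(a),np.cos(a),0]); o=np.array([.5033,-.0694,0])
# sleeve mouth at y=.170, bar top z .173
p=proj(m,[o+x*ex+y*ey+[0,0,.173] for y in (.170,.160,.150) for x in (-.008,.008)]); print(p.round(1)); u=p[:2].mean(0).astype(int)
y0=max(u[1]-60,0); x0=max(u[0]-80,0); print(x0,y0); cv2.imwrite("pics/crop7.png",cv2.resize(im[y0:y0+120,x0:x0+160],(800,600),interpolation=2))
E
```

```text
out 95.06900901593117 lat 0.02876671518080985 dz 0.04072873992660986 head 93.23900183090552 [ 0.75698306 -1.12325798  0.74589582] 0.023739064105406275 30.811140462756157 27.75
[[ 297.1 -128.9]
 [ 368.8 -128.9]
 [ 298.2  -76.2]
 [ 367.8  -76.2]
 [ 299.2  -26.5]
 [ 366.8  -26.5]]
252 0
```

View pics/crop7.png

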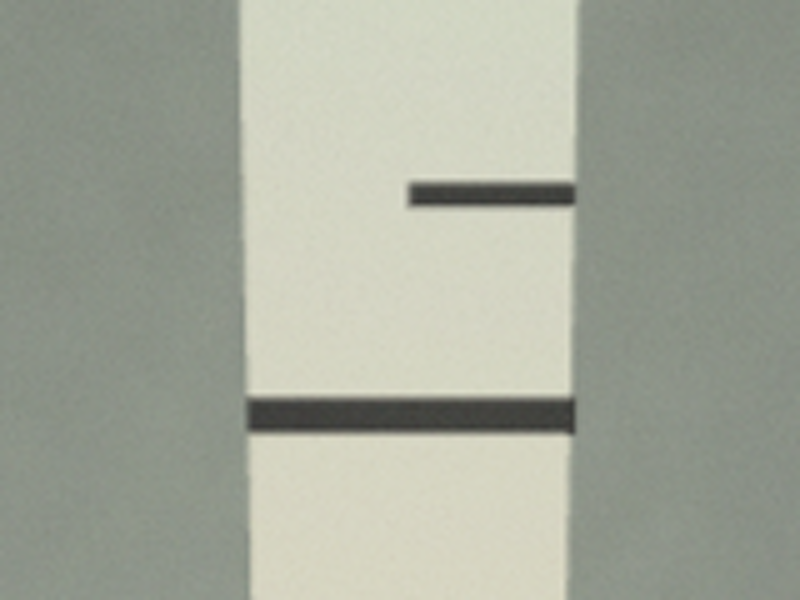

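The crop shows the long 50 mm line at image row about 83 and a short line (60) at row about 39. The sleeve mouth is out of view, so I place the line by ray against the sleeve mouth measured earlier.

Run:
```python
from h import *
a=np.radians(3.25); ey=np.array([-np.sin(a),np.cos(a),0]); o=np.array([.5033,-.0694,0])
im=cv2.cvtColor(cv2.imread("pics/wrist7.png"),cv2.COLOR_BGR2GRAY).astype(float); m=np.load("w7.npy",allow_pickle=True).item()
def cen(lo,hi,c0,c1):
    w=np.clip(150-im[lo:hi,c0:c1].mean(1),0,None); return (w*np.arange(lo,hi)).sum()/w.sum()
for nm,(lo,hi,c0,c1) in {"long":(72,95,305,362),"short":(32,46,338,364)}.items():
    r=cen(lo,hi,c0,c1); print(nm,r,(onz(m,[[334,r]],.173)[0]-o)@ey)
m6=np.load("w6.npy",allow_pickle=True).item(); V=cv2.cvtColor(cv2.imread("pics/wrist6.png"),cv2.COLOR_BGR2GRAY)[180:225,328:340].mean(1); print(V.astype(int).tolist())
for r in (192.5,194): print(r,[(onz(m6,[[334,r]],z)[0]-o)@ey for z in (.173,.181)])
# top & scene: microscope after
t=robot.camera("top"); mt=robot.camera_model("top"); cv2.imwrite("pics/top7.png",t)
s=robot.camera("scene"); cv2.imwrite("pics/scene7.png",s); print(proj(mt,[o+y*ey+[0,0,.189] for y in (0,.005,.1)]))
t0=cv2.imread("pics/top0.png")
for f in (t0,t):
    H,S,V=cv2.split(cv2.cvtColor(f,cv2.COLOR_BGR2HSV)); 
    ys,xs=np.nonzero((V<60)[270:310,190:345]); print(len(xs))
```

```text
long 82.72644055060287 0.12577650036673269
short 38.54982736040005 0.13596362055611638
[145, 145, 145, 146, 147, 146, 146, 146, 147, 147, 148, 148, 149, 150, 157, 201, 207, 208, 208, 208, 208, 208, 207, 206, 207, 207, 206, 207, 207, 207, 206, 206, 206, 206, 98, 46, 47, 47, 48, 50, 50, 52, 52, 52, 52]
192.5 [np.float64(0.17038005383004068), np.float64(0.17176617327280036)]
194 [np.float64(0.16952867685832265), np.float64(0.17094335448444675)]
[[293.41245047 286.25951707]
 [290.77478691 286.47073674]
 [240.64731687 290.48486039]]
389
109
```

The line readings put the boom at 94.2–94.9 mm, and TCP travel gives 95.1 mm, so they agree. I draw the remaining 5.2 mm.

drive_tool(plan=[-0.04,0,0,0,0.15,-0.04,0,0,0,0.15,-0.024,0,0,0,0.15,0,0,0,0,0.15,0,0,0,0,0.15])

```text
time_s: 28.4
position: [0.5004, -0.0288, 0.1567]
ee_rot: [-0.0, 0.687, 0.727, -0.0]
force: [0.3, 1.3, 1.9]
opening: 0.0236
finger_force: 30.8
```

drive_tool(plan=[0,0,0,0,0.15,0,0,0,0,0.15,0,0,0,0,0.15])

```text
time_s: 28.7
position: [0.5004, -0.0287, 0.1567]
ee_rot: [-0.0, 0.687, 0.727, -0.0]
force: [-0.5, 0.6, 1.1]
opening: 0.0233
finger_force: 30.8
```

```bash
python3 d.py
python3 - <<'E'
from h import *
a=np.radians(3.25); ey=np.array([-np.sin(a),np.cos(a),0]); o=np.array([.5033,-.0694,0])
m=robot.camera_model("wrist"); im=robot.camera("wrist"); g=cv2.cvtColor(im,cv2.COLOR_BGR2GRAY).astype(float)
p=g[:240,340:360].mean(1); w=(p<120)
n=[]; i=0
while i<150:
    if w[i]:
        j=i
        while w[j]: j+=1
        n.append(((i+j-1)/2,j-i)); i=j
    i+=1
print([(r,k,(onz(m,[[334,r]],.173)[0]-o)@ey) for r,k in n])
s=robot.camera("scene"); cv2.imwrite("pics/scene8.png",cv2.resize(s[150:330,300:600],(800,480),interpolation=2))
E
```

```text
out 99.2365115584544 lat 0.028823632665823825 dz 0.04833387689101576 head 93.28835975316336 [-0.51521055  0.63616568  1.11352497] 0.023332184742006136 30.83048366010189 28.7
[(38.5, 4, np.float64(0.13181713989070082)), (82.5, 6, np.float64(0.12166290177787473)), (124.5, 4, np.float64(0.11142834998513176))]
```

View pics/scene8.png

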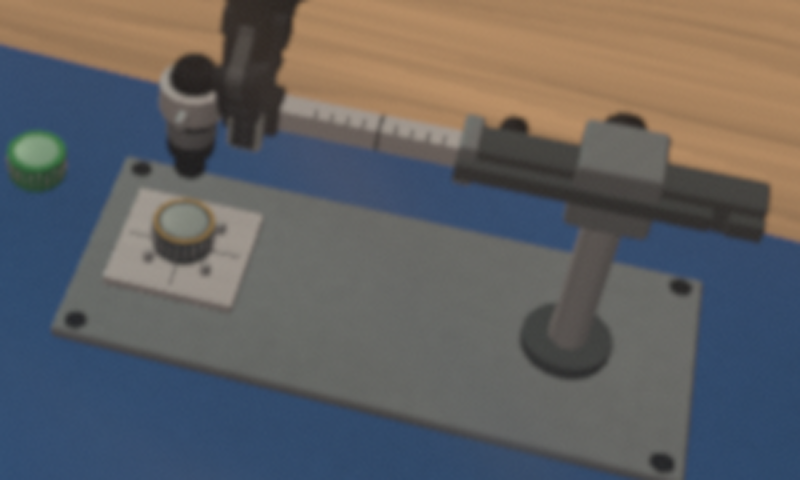

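The scene view shows the microscope over the cell, with the cell upright between its pins. The boom reads about 99 mm, so I nudge it about 1 mm more.

drive_tool(plan=[-0.024,0,0,0,0.15,0,0,0,0,0.15,0,0,0,0,0.15,0,0,0,0,0.15,0,0,0,0,0.15])

```text
time_s: 29.3
position: [0.5004, -0.0301, 0.1566]
ee_rot: [0.0, 0.687, 0.727, -0.0]
force: [-0.2, 1.1, 1.0]
opening: 0.0238
finger_force: 30.9
```

```bash
python3 d.py
python3 - <<'E'
from h import *
a=np.radians(3.25); ey=np.array([-np.sin(a),np.cos(a),0]); o=np.array([.5033,-.0694,0])
m=robot.camera_model("wrist"); g=cv2.cvtColor(robot.camera("wrist"),cv2.COLOR_BGR2GRAY).astype(float)
w=np.clip(150-g[70:98,305:362].mean(1),0,None); r=(w*np.arange(70,98)).sum()/w.sum(); print(r,(onz(m,[[334,r]],.173)[0]-o)@ey)
E
```

```text
out 100.58115153450177 lat -0.0057175027836906525 dz 0.02369684106662273 head 93.2783003278941 [-0.22904053  1.08986224  0.95242806] 0.023802293935706795 30.876275449991226 29.3
82.74570237005392 0.12024291501046078
```

```bash
python3 -c "
from bench import robot
print(robot.sign_off())"
```

```text
the job is handed in; nothing more can be done
None
```

The job is handed in at 29.3 s: the lens cell sits on the stage within about 0.5 mm of centre between the pins, released, and the arm is holding the boom at its 100 mm line (within about 0.6 mm by scale and arm travel) with the lock button fully squeezed.

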